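# Close a pouch-cell compression fixture evenly

### The arm

A 6-joint arm with a two-finger parallel gripper is mounted at the origin on a cart in front of the work surface, level with it; the furniture and walls round the work are solid. World frame = base frame: x ahead of the robot, y to its left, z up, the work surface at z = 0. Lengths are in m, angles in rad, forces in N, time in s.
With the tool pointing down it reaches from about 0.35 to 0.8 m from the base axis. Payload 7.3 kg.
Tool frame: the origin (TCP) lies midway between the tips of the shut fingers; the grasp point (between the pads) lies behind it (manip.grip_depth is the z of the grasp point in the tool frame, in m); z points along the fingers, y is the line along which they close (so a half turn about z gives the same grasp; the last joint's range is limited). The gripper opens to 85 mm and grips with 20 to 120 N. Pads are 22 mm wide; open, the fingers measure 114 mm over their backs; the gripper's body (76 mm by 85 mm) begins 54 mm behind the grasp point. The pads swing forward as they close: fully open they stand 13 mm farther back than shut.
Start: joints at [-1.32, 0.342, 1.524, -0, 1.275, -0.146], TCP at [0.203, -0.484, 0.231] pointing down, gripper open.
Joint ranges: [-2.53, 2.53], [-0.77, 2.02], [0.04, 2.7], [-1, 4.14], [0.28, 2.66], [-3.11, 3.11]. Speed limits (rad/s): [2.57, 2.57, 3.14, 3.14, 3.14, 3.14].

### API

Orientations are given as [roll, pitch, yaw] about the fixed x, y, z axes, in that order (R = Rz(yaw) Ry(pitch) Rx(roll)).
In Python, from rig import manip gives the robot as it stands. The module is installed in compiled form; this text tells all that it offers.
- The arm moves only by the tool send_rows, never from a script. Its argument "steps" is one flat list of numbers, 4 for each row, row after row: the shift along the tool's x, y, z as a fraction of full scale, then the turn about the tool's z as a fraction of full scale. In form: [x, y, z, turn, x, y, z, turn, ...]. A call has 1 to 20 rows; each row is the pose to reach, as a shift and turn from the pose commanded when the call began, along the tool's axes at that moment, turning the shorter way round; what a row does not reach only later rows make up. Full scale, the value 1, is 0.1 m for a shift and 360 degrees for a turn. A row lasts 1/8 s, in which the tool goes at most 62.5 mm and 10.7 degrees, less where a joint would pass 70% of its speed; a pose out of reach is approached as far as the arm can. A call with a number of a shift or a turn outside -1 to 1 is refused whole. A call with a gripper value outside its range is refused whole. "fingers" is the opening, from 0 (shut) to 1 (fully open), set as the call begins (left out, the last holds). The fingers move at their own pace and stop on an object; the grip force is fixed at half the most. Time passes only in rows, so rows that repeat a pose let the fingers close. It gives the time, the measured TCP pose, the force, the opening and the grip force at its end, in the units of the state.
- manip.get_state(): the state, without advancing time (a new reading comes with each control period).
- manip.capture(name): name is "scene" or "top"; returns the picture (480x640x3 uint8, blue, green, red); there is no depth.
- manip.camera_info(name): a dict with "fx", "fy", "cx", "cy" (pixels), "T" (4x4, takes a point from camera to world coordinates). Camera axes: x right, y down, z forward; pixel columns grow to the right and rows downward; lengths in m; the calibration is good to about 2 mm. A picture is of the moment at which its call begins. camera_info takes no time and is no camera call.
- manip.finish_job(): hands the job in; it is judged then, once.
Trained networks look in the newest picture that a camera, given by its name, has taken for a name from the list of things; names that differ only in an ending like _2 or _b are one class to them, and where a whole thing is asked for, a point or a joint stands for the part that bears it (a point fixed in the world has none). Each returns a list of dicts, best first, with "p" (0 to 1); they miss things now and then, are a little off and sometimes report something else, mostly with a low value. They report only what shows in the picture. A call takes as long as a camera call.
- manip.boxes_of(label, camera): "xy" ([column, row] in pixels, amid what is visible of it).
- manip.masks_of(label, camera): "pixels" (480x640 bool, what is visible of it) and "xy" ([column, row] in pixels, amid what is visible of it).
- manip.spot_point(label, camera): "xy" ([column, row] in pixels: a listed point, or the origin of a listed thing).
The state is a dict: "time_s": time; "qpos": joint angles; "qvel": joint speeds; "joint_efforts": joint torques, N m; "tool_pos": TCP position; "tool_rot": TCP orientation; "contact_force": force on the tool from outside, world axes, zero at the start; "torque": the same for the moment, N m; "gripper_width": finger opening in m; "gripper_force": force on a finger pad.
Only numpy, scipy, OpenCV 4.12 (cv2) and the standard library are available. Lean on these libraries where they do the work, as an engineer would, in place of code of your own. Each camera call takes 0.05 s, during which the arm holds its last target. There are 200 camera calls.

### The job

A pouch cell lies in the compression fixture, and the four lever nuts that hold down its top plate are still loose. Tighten them clockwise in crisscross order and in two passes, so that the plate comes down evenly on the cell: first swing every lever about half-way (the left ones then point away from you, the right ones towards you), each corner followed by the one diagonally opposite, and then, again one corner after its opposite, swing every lever fully home against its stop, pointing inwards over the plate. Leave the things lying about the fixture where they are.

Things in the scene. Friction and masses are not known exactly. Their poses are not given: they have to be found in the camera images.
- fixture: Cell compression fixture, fixed to the bench. Origin on the bench below the middle of the bolt square; its axes are parallel to the world's but for a yaw: x to the far side, y to the left. Base plate 226 x 192 mm (from 96 mm before to 130 mm behind the origin), with a black terminal block with two brass posts at its far end, 49 mm high. Four studs stand in a square, 75 mm from the origin in x and in y.
- plate_centre (a point): Middle of the upper face of the top plate: a flat aluminium plate 192 x 192 x 12 mm. Its upper face is 46 mm above the bench with all nuts loose and 42 mm when all are home and it sits on its stop sleeves; light springs hold it up against the nuts. Each nut lowers its own corner, 8 mm a turn, so uneven nuts tilt the plate. Stud washers on it are 2 mm high.
- nut_far_left (a joint): Turn of the far left lever nut, rad: 0 fully loose, grows clockwise as seen from above (tightening), 3.14 fully home at a hard stop; the half-way mark is 1.57. In the fixture's axes its lever points to +y (left) at 0, +x (away from the robot) at 1.57 and -y (inwards, over the plate) at 3.14. It stays where it is left; turning takes 0.2 to 0.3 N m (4 to 6 N on the lever 45 mm from the stud).
- hub_far_left (a point): On the stud axis of the far left nut, 18 mm above the top plate's upper face: where the lever leaves the hub. Hub 25 mm in diameter, 26 mm high above its washer; the stud ends 20 mm (loose) to 24 mm (home) above this point.
- ball_far_left (a point): Centre of the ball, 17 mm in diameter, at the end of the far left lever: 57 mm out from the stud axis and 17 mm above the hub point. The round steel lever between them rises outwards by 19 degrees and tapers from 12 to 10 mm; 45 mm from the stud its axis is 31 mm above the top plate. It can be pushed round from the side with closed fingertips held about 12 mm over the plate.
- nut_near_right (a joint): Turn of the near right lever nut, rad: 0 fully loose, grows clockwise as seen from above (tightening), 3.14 fully home at a hard stop; the half-way mark is 1.57. In the fixture's axes its lever points to -y (right) at 0, -x (towards the robot) at 1.57 and +y (inwards, over the plate) at 3.14. It stays where it is left; turning takes 0.2 to 0.3 N m (4 to 6 N on the lever 45 mm from the stud).
- hub_near_right (a point): On the stud axis of the near right nut, 18 mm above the top plate's upper face: where the lever leaves the hub. Hub 25 mm in diameter, 26 mm high above its washer; the stud ends 20 mm (loose) to 24 mm (home) above this point.
- ball_near_right (a point): Centre of the ball, 17 mm in diameter, at the end of the near right lever: 57 mm out from the stud axis and 17 mm above the hub point. The round steel lever between them rises outwards by 19 degrees and tapers from 12 to 10 mm; 45 mm from the stud its axis is 31 mm above the top plate. It can be pushed round from the side with closed fingertips held about 12 mm over the plate.
- nut_near_left (a joint): Turn of the near left lever nut, rad: 0 fully loose, grows clockwise as seen from above (tightening), 3.14 fully home at a hard stop; the half-way mark is 1.57. In the fixture's axes its lever points to +y (left) at 0, +x (away from the robot) at 1.57 and -y (inwards, over the plate) at 3.14. It stays where it is left; turning takes 0.2 to 0.3 N m (4 to 6 N on the lever 45 mm from the stud).
- hub_near_left (a point): On the stud axis of the near left nut, 18 mm above the top plate's upper face: where the lever leaves the hub. Hub 25 mm in diameter, 26 mm high above its washer; the stud ends 20 mm (loose) to 24 mm (home) above this point.
- ball_near_left (a point): Centre of the ball, 17 mm in diameter, at the end of the near left lever: 57 mm out from the stud axis and 17 mm above the hub point. The round steel lever between them rises outwards by 19 degrees and tapers from 12 to 10 mm; 45 mm from the stud its axis is 31 mm above the top plate. It can be pushed round from the side with closed fingertips held about 12 mm over the plate.
- nut_far_right (a joint): Turn of the far right lever nut, rad: 0 fully loose, grows clockwise as seen from above (tightening), 3.14 fully home at a hard stop; the half-way mark is 1.57. In the fixture's axes its lever points to -y (right) at 0, -x (towards the robot) at 1.57 and +y (inwards, over the plate) at 3.14. It stays where it is left; turning takes 0.2 to 0.3 N m (4 to 6 N on the lever 45 mm from the stud).
- hub_far_right (a point): On the stud axis of the far right nut, 18 mm above the top plate's upper face: where the lever leaves the hub. Hub 25 mm in diameter, 26 mm high above its washer; the stud ends 20 mm (loose) to 24 mm (home) above this point.
- ball_far_right (a point): Centre of the ball, 17 mm in diameter, at the end of the far right lever: 57 mm out from the stud axis and 17 mm above the hub point. The round steel lever between them rises outwards by 19 degrees and tapers from 12 to 10 mm; 45 mm from the stud its axis is 31 mm above the top plate. It can be pushed round from the side with closed fingertips held about 12 mm over the plate.
- caliper: Digital caliper lying near the fixture, 68 x 225 x 20 mm, a bystander; origin at the centre of its underside.
- spacer_0: Steel gauge block 20 x 50 x 16 mm beside the fixture, a bystander; origin at the centre of its underside.
- spacer_1: Steel gauge block 20 x 35 x 12 mm beside the fixture, a bystander; origin at the centre of its underside.
- screwdriver: Small screwdriver with a red handle, 18 x 176 x 16 mm, lying beside the fixture, a bystander; origin at the centre of its underside.
- next_cell: White pouch cell 119 x 150 x 9 mm lying on the bench to the left, a bystander; origin at the centre of its underside.
- vial_0: Sample vial, 24 mm in diameter, 60 mm high, standing behind the fixture, a bystander; origin at the centre of its underside.

How it is judged:
On the way, in this order (a step that is already met when the one before it is completed fails the run):
1. first pass: one nut and the one diagonally opposite are swung about half-way (1.0 to 2.15 rad) while the other two are still loose (under 0.7 rad) (((value of joint nut_far_left between 1 and 2.15 rad and value of joint nut_near_right between 1 and 2.15 rad and value of joint each of nut_near_left, nut_far_right below 0.7 rad) or (value of joint nut_near_left between 1 and 2.15 rad and value of joint nut_far_right between 1 and 2.15 rad and value of joint each of nut_far_left, nut_near_right below 0.7 rad))), for 0.1 s.
2. first pass done: all four nuts are about half-way (1.0 to 2.15 rad) (value of joint nut_far_left between 1 and 2.15 rad and value of joint nut_near_right between 1 and 2.15 rad and value of joint nut_near_left between 1 and 2.15 rad and value of joint nut_far_right between 1 and 2.15 rad), for 0.1 s.
3. second pass: one nut and the one diagonally opposite are fully home (over 2.9 rad) while the other two are still half-way (((value of joint each of nut_far_left, nut_near_right above 2.9 rad and value of joint nut_near_left between 1 and 2.15 rad and value of joint nut_far_right between 1 and 2.15 rad) or (value of joint each of nut_near_left, nut_far_right above 2.9 rad and value of joint nut_far_left between 1 and 2.15 rad and value of joint nut_near_right between 1 and 2.15 rad))), for 0.1 s.
At the end, for the whole second after the job is handed in: All four nuts stand fully home (over 2.9 of 3.14 rad) and the top plate is level within 0.005 rad (value of joint each of nut_far_left, nut_near_right, nut_near_left, nut_far_right above 2.9 rad and angle between plate_centre's own z axis and vertical below 0.005 rad); the robot touches nothing.
It fails at once if the top plate is tilted by more than 0.015 rad, as when one corner is run down well before the opposite one (angle between plate_centre's own z axis and vertical above 0.015 rad).
It fails at once if a bystander is moved by more than 30 mm (distance of any of caliper, spacer_0, spacer_1, screwdriver, next_cell, vial_0 from where it was at the start of the episode above 0.03 m).
It also fails if it takes over 61 s, if anything falls off the work surface, if the arm or the gripper's body presses on something with over 40 N, if the wrist force passes 120 N, or if a joint passes its speed limit or range.

## Working session

There is one attempt and no reset: what is moved stays moved. The work goes in short steps, Python scripts to look and compute and a tool call to move; the robot and the scene stay as the last step left them, time stands still between calls to the robot, and variables do not carry over. Pictures are saved under pics/ and viewed, at most 10 in all, crops included, and the job is handed in when it is done.

Besides the shell and the picture viewer there is one more tool, called after ">>>" by a JSON object that holds its "op" and its "data", one argument or row to a line. send_rows: Moves the arm, as the interface text tells. Shift numbers are shares of 0.1 m and turn numbers shares of 360 degrees, none past 1 either way. Its arguments: {"type":"object","properties":{"steps":{"type":"array","items":{"type":"number","minimum":-1,"maximum":1}},"fingers":{"type":"number"}},"required":["steps"]}

```bash
mkdir -p pics; cat > h.py <<'E'
import numpy as np, cv2
from rig import manip
def ray(cam,xy,z):
    i=manip.camera_info(cam);T=np.array(i["T"])
    d=T[:3,:3]@np.array([(xy[0]-i["cx"])/i["fx"],(xy[1]-i["cy"])/i["fy"],1.]);o=T[:3,3]
    return o+d*(z-o[2])/d[2]
E
python3 - <<'E'
from h import *
for c in("scene","top"):
    cv2.imwrite(f"pics/{c}0.png",manip.capture(c)); print(c,np.round(manip.camera_info(c)["T"],3).tolist())
    for k in("far_left","near_right","near_left","far_right"):
        for p,z in(("hub",.064),("ball",.081)):
            r=manip.spot_point(p+"_"+k,c)[:2]
            print(p,k,[(round(q["p"],2),np.round(q["xy"]).tolist(),np.round(ray(c,q["xy"],z)[:2],3).tolist()) for q in r])
for k,z in(("fixture",0),("plate_centre",.046)):
    r=manip.spot_point(k,"top")[:2]; print(k,[(round(q["p"],2),np.round(ray("top",q["xy"],z)[:2],3).tolist()) for q in r])
s=manip.get_state();print(s["time_s"],s["tool_pos"],s["tool_rot"],manip.grip_depth)
E
```

```text
scene [[-0.807, -0.432, 0.402, 0.088], [-0.59, 0.612, -0.527, 0.702], [-0.019, -0.662, -0.749, 0.966], [0.0, 0.0, 0.0, 1.0]]
hub far_left [(0.81, [282.0, 238.0], [0.63, 0.112])]
ball far_left [(0.74, [261.0, 246.0], [0.64, 0.164])]
hub near_right [(0.78, [384.0, 235.0], [0.463, -0.015]), (0.63, [360.0, 213.0], [0.537, -0.039])]
ball near_right [(0.82, [412.0, 220.0], [0.432, -0.071])]
hub near_left [(0.59, [338.0, 275.0], [0.481, 0.124]), (0.29, [259.0, 247.0], [0.654, 0.158])]
ball near_left [(0.67, [261.0, 248.0], [0.637, 0.168]), (0.63, [311.0, 281.0], [0.507, 0.176])]
hub far_right [(0.56, [333.0, 197.0], [0.614, -0.046])]
ball far_right [(0.74, [358.0, 188.0], [0.574, -0.086])]
top [[-0.022, -0.993, 0.118, 0.448], [-1.0, 0.023, 0.008, 0.1], [-0.011, -0.118, -0.993, 1.044], [0.0, 0.0, 0.0, 1.0]]
hub far_left []
ball far_left [(0.59, [286.0, 198.0], [0.643, 0.165])]
hub near_right [(0.81, [387.0, 290.0], [0.463, -0.024])]
ball near_right [(0.8, [414.0, 307.0], [0.431, -0.07]), (0.49, [194.0, 312.0], [0.43, 0.339])]
hub near_left [(0.8, [302.0, 278.0], [0.49, 0.136])]
ball near_left [(0.82, [278.0, 271.0], [0.504, 0.181])]
hub far_right [(0.87, [392.0, 214.0], [0.61, -0.039])]
ball far_right [(0.61, [421.0, 227.0], [0.58, -0.09])]
fixture []
plate_centre [(0.67, [0.549, 0.049])]
1.0 [ 0.20291555 -0.48423618  0.23129585] [ 3.14150139e+00 -1.79893606e-06  3.96750593e-01] -0.0187
```

View pics/top0.png

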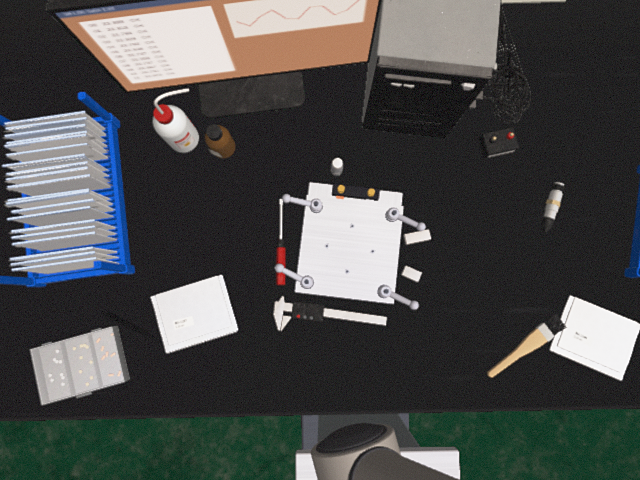

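View pics/scene0.png

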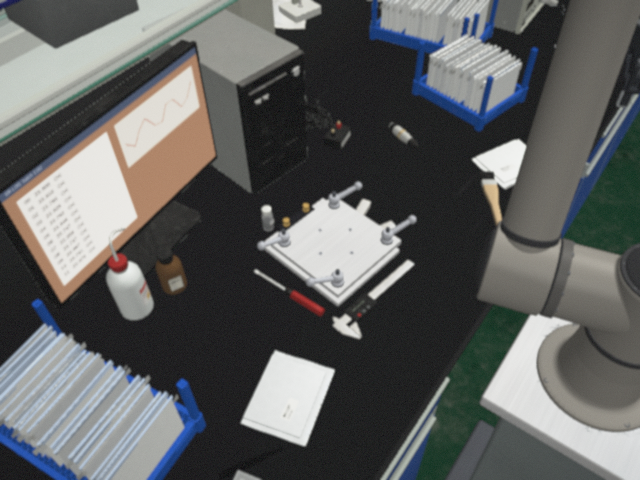

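The top view shows the fixture at about columns 295–403, rows 183–302, turned slightly clockwise. Its hubs are near (316,205), (392,214), (302,280) and (384,291), and the levers point outwards. The scene view agrees. Next I fit the fixture pose.

```bash
cat >> h.py <<'E'
from scipy.optimize import least_squares
K={"far_left":(1,1),"near_right":(-1,-1),"near_left":(-1,1),"far_right":(1,-1)}
def F(p,q): # world->fixture
    c,s=np.cos(p[2]),np.sin(p[2]);d=np.array(q[:2])-p[:2];return np.array([c*d[0]+s*d[1],-s*d[0]+c*d[1]])
E
python3 - <<'E'
from h import *
for c in ("scene","top"): manip.capture(c)
obs=[];b={}
for c in("scene","top"):
    for k,v in K.items():
        r=manip.spot_point("hub_"+k,c)
        if r and r[0]["p"]>.5: obs.append((ray(c,r[0]["xy"],.064)[:2],.075*np.array(v),c,k))
        r=manip.spot_point("ball_"+k,c)
        if r: b[c,k]=ray(c,r[0]["xy"],.081)[:2]
f=lambda p:np.concatenate([F(p,q)-t for q,t,_,_ in obs])
p=least_squares(f,[.549,.049,-.12],loss="soft_l1",f_scale=.004).x
print(p);[print(c,k,np.round(1e3*(F(p,q)-t))) for q,t,c,k in obs]
for (c,k),q in b.items():
    d=F(p,q)-.075*np.array(K[k]); print(c,k,np.round(d*1e3),"angle from loose deg",np.degrees(np.arctan2(d[0]*K[k][1],d[1]*K[k][1])))
# plate corners via mask
m=manip.masks_of("plate_centre","top")[0]; mm=m["pixels"].astype(np.uint8)
r=cv2.minAreaRect(cv2.findNonZero(mm)); print(m["p"],[np.round(F(p,ray("top",q,.046))*1e3).tolist() for q in cv2.boxPoints(r)])
for k,z in(("caliper",.01),("screwdriver",.008),("spacer_0",.016),("spacer_1",.012),("vial_0",0)):
    q=manip.spot_point(k,"top"); print(k,[np.round(F(p,ray("top",x["xy"],z))*1e3).tolist() for x in q[:1]])
E
```

```text
[ 0.54553821  0.0454348  -0.11583655]
scene near_right [ 7. -3.]
scene near_left [-5.  3.]
scene far_right [-6. -3.]
top far_left [-0. -1.]
top near_right [ 0. -3.]
top near_left [5. 4.]
top far_right [0. 5.]
scene far_left [ 7. 52.] angle from loose deg 7.6254842150414595
scene near_right [-27. -56.] angle from loose deg 25.81143799469815
scene near_left [28. 50.] angle from loose deg 29.025026417048384
scene far_right [-29. -49.] angle from loose deg 31.156722968295757
top far_left [10. 57.] angle from loose deg 10.495719181128687
top near_right [-27. -51.] angle from loose deg 27.799471504938488
top near_left [19. 60.] angle from loose deg 17.683445431762802
top far_right [-28. -60.] angle from loose deg 25.482614142729044
0.71 [[-94.0, 98.0], [102.0, 95.0], [97.0, -102.0], [-98.0, -94.0]]
caliper [[-141.0, 27.0]]
screwdriver [[10.0, 143.0]]
spacer_0 [[41.0, -136.0]]
spacer_1 [[42.0, -137.0]]
vial_0 [[166.0, 40.0]]
```

>>> {"op": "send_rows", "data": {
  "steps": [0.5,-1,0,0,1,-1,0,0,1,-1,0,0],
  "fingers": 0
}}

```text
time_s: 2.58
tool_pos: [0.2574, -0.3508, 0.2316]
tool_rot: [-3.142, -0.0, 0.398]
contact_force: [0.3, 0.4, 0.8]
gripper_width: 0.032
gripper_force: 0.0
```

>>> {"op": "send_rows", "data": {
  "steps": [1,-1,0.3,0.085,1,-1,0.5,0.085,1,-1,0.5,0.085,1,-1,0.5,0.085]
}}

```text
time_s: 3.08
tool_pos: [0.31, -0.2201, 0.1806]
tool_rot: [-3.14, 0.002, -0.136]
contact_force: [-0.1, -0.9, 1.0]
gripper_width: 0.0002
gripper_force: 0.0
```

>>> {"op": "send_rows", "data": {
  "steps": [0.75,-0.86,0.5,0,0.75,-0.86,0.5,0,0.75,-0.86,0.5,0]
}}

```text
time_s: 3.45
tool_pos: [0.3976, -0.1458, 0.1301]
tool_rot: [-3.141, 0.001, -0.131]
contact_force: [-0.3, -0.8, 0.2]
gripper_width: -0.0004
gripper_force: 0.0
```

>>> {"op": "send_rows", "data": {
  "steps": [0.75,-0.86,0.1,0,0.75,-0.86,0.1,0,0.75,-0.86,0.1,0,0.75,-0.86,0.1,0]
}}

```text
time_s: 3.95
tool_pos: [0.4818, -0.0738, 0.1216]
tool_rot: [3.141, 0.0, -0.137]
contact_force: [-0.0, -0.2, 0.3]
gripper_width: 0.0001
gripper_force: 0.0
```

```bash
cat >> h.py <<'E'
P=np.array([.547,.045,-.135])
def look(c,name=None):
    im=manip.capture(c)
    if name: cv2.imwrite("pics/"+name,im[120:380,180:500] if c=="top" else im[120:380,180:500])
    for k,v in K.items():
        r=manip.spot_point("ball_"+k,c)
        for q in r[:1]:
            d=F(P,ray(c,q["xy"],.08))-.075*np.array(v); print(c,k,round(q["p"],2),np.round(d*1e3),"deg",np.round(np.degrees(np.arctan2(d[0]*v[1],d[1]*v[1]))%360))
def me():
    s=manip.get_state();print(s["time_s"],"fixture xy mm",np.round(F(P,s["tool_pos"])*1e3,1),"z",s["tool_pos"][2],s["tool_rot"][2],"F",s["contact_force"])
E
python3 -c "
from h import *
me();look('top','a.png')"
```

```text
3.95 fixture xy mm [ -48.6 -126.5] z 0.1215801190663215 -0.13691175277671275 F [-0.0354604  -0.21616683  0.32006457]
top far_left 0.74 [ 2. 61.] deg 2.0
top near_right 0.61 [-22. -52.] deg 23.0
top near_left 0.5 [11. 59.] deg 11.0
top far_right 0.65 [-24. -51.] deg 25.0
```

>>> {"op": "send_rows", "data": {
  "steps": [0,0,0.4,0,0,0,0.63,0,0,0,0.63,0,-0.02,-0.09,0.63,0,-0.14,-0.04,0.63,0,-0.26,-0.025,0.63,0,-0.39,-0.04,0.63,0,-0.51,-0.09,0.63,0,-0.61,-0.17,0.63,0,-0.68,-0.255,0.63,0,-0.71,-0.315,0.63,0,-0.71,-0.315,0.63,0]
}}

```text
time_s: 5.7
tool_pos: [0.4164, -0.032, 0.0589]
tool_rot: [3.141, -0.002, -0.137]
contact_force: [1.5, -2.7, 1.8]
gripper_width: 0.0
gripper_force: 1.1
```

```bash
python3 -c "
from h import *
me();look('top');look('scene','b.png')"
```

```text
5.7 fixture xy mm [-119.1  -93.9] z 0.05891688508496186 -0.13692673468381522 F [ 1.49523005 -2.65848836  1.76324803]
top far_left 0.68 [-232.  202.] deg 311.0
top near_left 0.54 [17. 54.] deg 18.0
top far_right 0.77 [-26. -51.] deg 27.0
scene far_left 0.61 [-4. 55.] deg 356.0
scene near_right 0.7 [-57.  -5.] deg 85.0
scene near_left 0.73 [24. 55.] deg 23.0
scene far_right 0.62 [-26. -52.] deg 26.0
```

View pics/b.png

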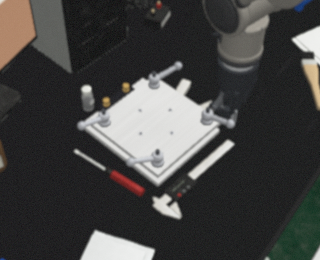

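>>> {"op": "send_rows", "data": {
  "steps": [0,0.19,0,0,0,0.19,-0.4,0,0,0.19,-0.63,0,0.4,-0.3,-0.63,0,0.7,-0.8,-0.63,0,0.7,-1,-0.63,0]
}}

```text
time_s: 6.95
tool_pos: [0.5006, 0.0603, 0.1208]
tool_rot: [-3.141, 0.0, -0.135]
contact_force: [-0.7, -0.7, -0.4]
gripper_width: 0.0001
gripper_force: 0.0
```

>>> {"op": "send_rows", "data": {
  "steps": [0.45,-0.45,0,0,0.9,-0.9,0,0,0.95,-1,0,0,0.95,-1,0,0]
}}

```text
time_s: 7.45
tool_pos: [0.6061, 0.1446, 0.1201]
tool_rot: [3.141, 0.003, -0.136]
contact_force: [-0.6, -0.7, 0.1]
gripper_width: -0.0
gripper_force: 0.0
```

```bash
python3 -c "
from h import *
me()"
```

```text
7.45 fixture xy mm [ 45.2 106.6] z 0.12006193486896376 -0.13585136430044198 F [-0.58320588 -0.71230284  0.09446682]
```

>>> {"op": "send_rows", "data": {
  "steps": [0,-0.195,0.1,0,0,-0.195,0.5,0,0,-0.195,0.63,0,0,-0.195,0.63,0,0.05,-0.12,0.63,0,0.17,-0.17,0.63,0,0.3,-0.185,0.63,0,0.42,-0.17,0.63,0,0.54,-0.12,0.63,0,0.64,-0.04,0.63,0,0.71,0.045,0.63,0,0.755,0.13,0.63,0,0.755,0.13,0.63,0]
}}

```text
time_s: 9.07
tool_pos: [0.6773, 0.1202, 0.0582]
tool_rot: [3.141, 0.007, -0.138]
contact_force: [-9.8, 1.7, 0.4]
gripper_width: 0.0002
gripper_force: 4.1
```

```bash
python3 -c "
from h import *
me();look('top');look('scene','c.png')"
```

```text
9.075 fixture xy mm [119.  92.] z 0.0582189640382136 -0.13848956581521787 F [-9.82233202  1.74743799  0.41637693]
top far_left 0.47 [58.  2.] deg 88.0
top near_right 0.57 [-60.   2.] deg 92.0
top near_left 0.61 [ 70. -74.] deg 137.0
top far_right 0.86 [-23. -54.] deg 23.0
scene far_left 0.55 [50.  5.] deg 85.0
scene near_right 0.15 [138.   5.] deg 268.0
scene near_left 0.87 [15. 53.] deg 16.0
scene far_right 0.7 [-23. -54.] deg 23.0
```

View pics/c.png

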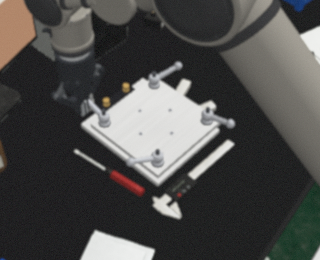

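>>> {"op": "send_rows", "data": {
  "steps": [0,-0.2,0,0,0,-0.2,-0.1,0,0,-0.325,-0.5,0,-0.1,-0.325,-0.63,0,-0.6,-0.325,-0.63,0,-1,-0.325,-0.63,0]
}}

```text
time_s: 10.32
tool_pos: [0.5833, 0.166, 0.1215]
tool_rot: [3.141, -0.0, -0.137]
contact_force: [0.3, -0.1, 0.5]
gripper_width: 0.0
gripper_force: 0.0
```

>>> {"op": "send_rows", "data": {
  "steps": [-0.5,0,0,0,-1,0,0,0]
}}

```text
time_s: 10.58
tool_pos: [0.4842, 0.1797, 0.1215]
tool_rot: [3.141, -0.001, -0.138]
contact_force: [-1.0, 1.0, -0.1]
gripper_width: -0.0001
gripper_force: 0.0
```

>>> {"op": "send_rows", "data": {
  "steps": [-0.24,0,0,0,-0.24,0,0.4,0,-0.24,0,0.63,0,-0.24,0,0.63,0,-0.205,0.075,0.63,0,-0.09,0.03,0.63,0,0.04,0.01,0.63,0,0.17,0.03,0.63,0,0.285,0.075,0.63,0,0.385,0.155,0.63,0,0.455,0.24,0.63,0,0.5,0.325,0.63,0,0.5,0.325,0.63,0]
}}

```text
time_s: 12.2
tool_pos: [0.5286, 0.141, 0.057]
tool_rot: [3.14, 0.008, -0.138]
contact_force: [-10.0, 0.9, 1.2]
gripper_width: -0.0002
gripper_force: 3.7
```

```bash
python3 -c "
from h import *
me();look('top');look('scene','d.png')"
```

```text
12.2 fixture xy mm [-31.2  92.6] z 0.056988659270383074 -0.13813456488157572 F [-9.97759586  0.88264372  1.22995514]
top far_left 0.75 [58. -4.] deg 93.0
top near_right 0.89 [-60.   7.] deg 97.0
top far_right 0.58 [-27. -56.] deg 26.0
scene far_left 0.72 [59. -2.] deg 92.0
scene near_right 0.62 [-62.  -0.] deg 90.0
scene near_left 0.57 [50.  3.] deg 86.0
scene far_right 0.67 [-19. -57.] deg 18.0
```

View pics/d.png

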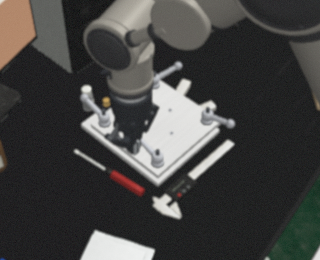

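>>> {"op": "send_rows", "data": {
  "steps": [0,-0.2,0,0,0,-0.2,-0.1,0,0,-0.2,-0.5,0,0,-0.2,-0.63,0,0.4,0.2,-0.63,0,0.5,0.5,-0.63,0]
}}

```text
time_s: 13.45
tool_pos: [0.5761, 0.0832, 0.1217]
tool_rot: [3.141, -0.003, -0.137]
contact_force: [-0.4, -0.6, 0.3]
gripper_width: 0.0001
gripper_force: 0.0
```

>>> {"op": "send_rows", "data": {
  "steps": [0.42,0.45,0,0,0.82,0.9,0,0,0.82,1,0,0]
}}

```text
time_s: 13.82
tool_pos: [0.6434, -0.0294, 0.1207]
tool_rot: [3.141, -0.002, -0.141]
contact_force: [-0.5, 0.0, -0.7]
gripper_width: 0.0001
gripper_force: 0.0
```

>>> {"op": "send_rows", "data": {
  "steps": [0,0.5,0,0,0,0.675,0.1,0,0,0.675,0.5,0,0,0.675,0.63,0,0,0.675,0.63,0,-0.035,0.6,0.63,0,-0.15,0.65,0.63,0,-0.28,0.665,0.63,0,-0.41,0.65,0.63,0,-0.525,0.6,0.63,0,-0.625,0.52,0.63,0,-0.695,0.435,0.63,0,-0.735,0.36,0.63,0,-0.735,0.36,0.63,0]
}}

```text
time_s: 15.58
tool_pos: [0.5643, -0.0516, 0.0597]
tool_rot: [3.141, -0.003, -0.137]
contact_force: [-0.1, -2.5, 1.2]
gripper_width: -0.0001
gripper_force: 1.0
```

```bash
python3 -c "
from h import *
me();look('top','e.png');look('scene')"
```

```text
15.575 fixture xy mm [ 30.2 -93.4] z 0.05969102401608921 -0.13676875564498236 F [-0.05072057 -2.50591237  1.17434957]
top far_left 0.87 [57. -4.] deg 94.0
top near_right 0.53 [-62.   2.] deg 92.0
top near_left 0.57 [147.   3.] deg 89.0
scene far_left 0.52 [53. -2.] deg 92.0
scene near_right 0.81 [-58.  -8.] deg 83.0
scene near_left 0.64 [62.  1.] deg 89.0
scene far_right 0.64 [-63.   4.] deg 94.0
```

View pics/e.png

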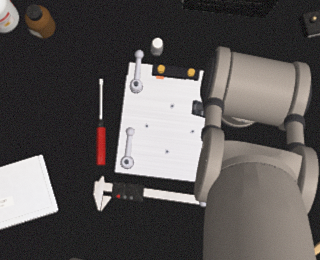

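>>> {"op": "send_rows", "data": {
  "steps": [-0.03,-0.1,0,0,-0.03,-0.23,0,0,0,-0.35,0,0,0.055,-0.465,0,0,0.14,-0.56,0,0,0.21,-0.61,0,0,0.255,-0.635,0,0,0.28,-0.635,0,0,0.28,-0.635,0,0]
}}

```text
time_s: 17.2
tool_pos: [0.5988, 0.0068, 0.057]
tool_rot: [3.139, 0.004, -0.137]
contact_force: [-3.8, -8.8, -1.8]
gripper_width: -0.0002
gripper_force: 3.9
```

```bash
python3 -c "
from h import *
me();look('top');look('scene','f.png')"
```

```text
17.2 fixture xy mm [ 56.5 -30.9] z 0.05703809214478977 -0.13741269055755012 F [-3.75392987 -8.77126561 -1.78438505]
top far_left 0.6 [58. -4.] deg 93.0
top near_left 0.7 [53.  6.] deg 84.0
scene far_left 0.59 [51.  2.] deg 87.0
scene near_right 0.72 [-65.   2.] deg 92.0
scene near_left 0.73 [54. -4.] deg 94.0
```

View pics/f.png

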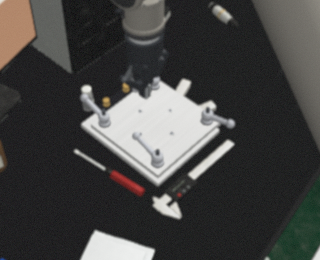

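>>> {"op": "send_rows", "data": {
  "steps": [0.02,0,0,0,0.03,0,0,0,0.03,0,0,0]
}}

```text
time_s: 18.08
tool_pos: [0.6006, 0.0067, 0.0568]
tool_rot: [3.14, 0.007, -0.137]
contact_force: [-6.6, -8.9, -0.4]
gripper_width: -0.0003
gripper_force: 5.1
```

>>> {"op": "send_rows", "data": {
  "steps": [0.02,0,0,0,0.03,0,0,0,0.03,0,0,0]
}}

```text
time_s: 18.45
tool_pos: [0.6015, 0.0068, 0.0565]
tool_rot: [3.14, 0.012, -0.137]
contact_force: [-12.8, -6.0, 4.1]
gripper_width: 0.0001
gripper_force: 8.2
```

>>> {"op": "send_rows", "data": {
  "steps": [-0.1,0,0,0,-0.2,0,0,0,-0.2,0,-0.3,0,-0.2,0,-0.63,0,-0.4,-0.4,-0.63,0,-0.6,-0.5,-0.63,0]
}}

```text
time_s: 19.2
tool_pos: [0.5532, 0.0672, 0.1217]
tool_rot: [-3.14, -0.001, -0.136]
contact_force: [0.0, -0.3, -0.7]
gripper_width: 0.0001
gripper_force: 0.0
```

>>> {"op": "send_rows", "data": {
  "steps": [-0.2,-0.45,0,0,-0.335,-0.93,0,0,-0.335,-0.93,0,0]
}}

```text
time_s: 19.58
tool_pos: [0.5321, 0.1651, 0.1214]
tool_rot: [-3.14, 0.0, -0.132]
contact_force: [0.3, 0.3, -0.6]
gripper_width: 0.0002
gripper_force: 0.0
```

```bash
python3 -c "
from h import *
me();look('top','g.png');look('scene')"
```

```text
19.575 fixture xy mm [-31. 117.] z 0.12135374660631666 -0.13249251644247417 F [ 0.320218    0.26005836 -0.63514183]
top far_left 0.74 [58.  5.] deg 85.0
top near_right 0.57 [-62.  -6.] deg 84.0
top far_right 0.59 [-4. 57.] deg 176.0
scene far_left 0.67 [ -87. -148.] deg 211.0
scene near_right 0.77 [-58.  -6.] deg 84.0
scene near_left 0.68 [58. -4.] deg 94.0
scene far_right 0.5 [-6. 62.] deg 175.0
```

View pics/g.png

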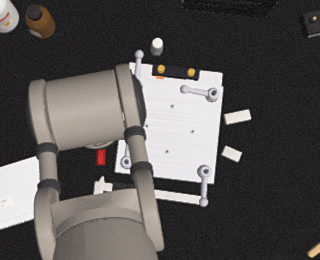

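>>> {"op": "send_rows", "data": {
  "steps": [0,0,0.3,0,0,0,0.63,0,0,0,0.63,0,0,0.18,0.63,0,0.03,0.295,0.63,0,0.04,0.42,0.63,0,0.01,0.55,0.63,0,-0.05,0.66,0.63,0,-0.135,0.755,0.63,0,-0.205,0.805,0.63,0,-0.25,0.83,0.63,0,-0.29,0.83,0.63,0,-0.33,0.83,0.63,0,-0.33,0.83,0.63,0]
}}

```text
time_s: 21.82
tool_pos: [0.4903, 0.0832, 0.0591]
tool_rot: [3.141, -0.003, -0.137]
contact_force: [4.0, -2.2, 1.8]
gripper_width: 0.0
gripper_force: 2.3
```

```bash
python3 -c "
from h import *
me();look('top');look('scene')"
```

```text
21.825 fixture xy mm [-61.4  30.2] z 0.05909767237833069 -0.1372039076629572 F [ 4.01476999 -2.17400441  1.75616036]
top far_left 0.8 [55.  2.] deg 88.0
top far_right 0.68 [-2. 57.] deg 178.0
scene far_left 0.71 [46.  4.] deg 85.0
scene near_right 0.71 [-60.   1.] deg 91.0
scene near_left 0.54 [  2. -60.] deg 178.0
scene far_right 0.42 [-4. 58.] deg 176.0
```

Likely just short of the stop; nudge further.

>>> {"op": "send_rows", "data": {
  "steps": [-0.03,0,0,0,-0.05,0,0,0,-0.05,0,0,0]
}}

```text
time_s: 22.7
tool_pos: [0.4892, 0.0837, 0.0597]
tool_rot: [-3.141, -0.011, -0.137]
contact_force: [15.5, -4.3, -2.5]
gripper_width: 0.0
gripper_force: 7.6
```

>>> {"op": "send_rows", "data": {
  "steps": [0.1,0,0,0,0.22,0,0,0,0.22,0,-0.3,0,0.22,0,-0.63,0,0.6,-0.2,-0.63,0,0.9,-0.4,-0.63,0]
}}

```text
time_s: 23.45
tool_pos: [0.5797, 0.1121, 0.1216]
tool_rot: [3.141, 0.001, -0.138]
contact_force: [-0.3, -0.7, 0.1]
gripper_width: -0.0001
gripper_force: 0.0
```

>>> {"op": "send_rows", "data": {
  "steps": [0.5,-0.25,0,0,0.98,-0.43,0,0,0.98,-0.43,0,0]
}}

```text
time_s: 23.82
tool_pos: [0.6835, 0.1416, 0.1187]
tool_rot: [3.141, 0.002, -0.137]
contact_force: [-0.3, 0.2, -1.0]
gripper_width: 0.0001
gripper_force: 0.0
```

```bash
python3 -c "
from h import *
me();look('top');look('scene')"
```

```text
23.825 fixture xy mm [122.2 114.1] z 0.11874602891696043 -0.13675050435091096 F [-0.32527613  0.16949496 -0.98532934]
top far_left 0.4 [56. -2.] deg 92.0
top near_right 0.63 [-63.   0.] deg 90.0
top far_right 0.54 [-3. 56.] deg 177.0
scene far_left 0.8 [51. -4.] deg 94.0
scene near_right 0.84 [-63.   1.] deg 91.0
scene near_left 0.76 [ -1. -58.] deg 181.0
scene far_right 0.73 [-1. 53.] deg 179.0
```

>>> {"op": "send_rows", "data": {
  "steps": [0,0,0.3,0,0,0,0.63,0,0,0,0.63,0,0,0.18,0.63,0,0.03,0.295,0.63,0,0.04,0.42,0.63,0,0.01,0.55,0.63,0,-0.05,0.66,0.63,0,-0.135,0.755,0.63,0,-0.205,0.805,0.63,0,-0.25,0.83,0.63,0,-0.29,0.83,0.63,0,-0.33,0.83,0.63,0,-0.35,0.83,0.63,0,-0.35,0.83,0.63,0]
}}

```text
time_s: 26.2
tool_pos: [0.6383, 0.0624, 0.0596]
tool_rot: [3.141, -0.007, -0.138]
contact_force: [9.3, -3.0, 1.7]
gripper_width: 0.0
gripper_force: 4.6
```

>>> {"op": "send_rows", "data": {
  "steps": [-0.02,0,0,0,-0.03,0,0,0,-0.03,0,0,0]
}}

```text
time_s: 26.58
tool_pos: [0.6376, 0.0626, 0.06]
tool_rot: [3.141, -0.012, -0.138]
contact_force: [15.3, -3.6, -3.2]
gripper_width: -0.0003
gripper_force: 7.9
```

>>> {"op": "send_rows", "data": {
  "steps": [0.08,0,0,0,0.15,0,0,0,0.15,0,-0.3,0,0.15,0,-0.63,0,-0.2,0.2,-0.63,0,-0.6,0.4,-0.63,0]
}}

```text
time_s: 27.32
tool_pos: [0.5666, 0.0324, 0.121]
tool_rot: [3.141, 0.001, -0.137]
contact_force: [0.4, -0.3, -0.0]
gripper_width: -0.0002
gripper_force: 0.0
```

>>> {"op": "send_rows", "data": {
  "steps": [-0.4,0.4,0,0,-0.8,0.8,0,0,-0.9,0.9,0,0]
}}

```text
time_s: 27.7
tool_pos: [0.4634, -0.0451, 0.1211]
tool_rot: [-3.142, 0.003, -0.139]
contact_force: [-1.0, 0.5, 0.3]
gripper_width: 0.0001
gripper_force: 0.0
```

>>> {"op": "send_rows", "data": {
  "steps": [-0.52,0.13,0,0,-0.52,0.13,0,0,-0.52,0.13,0.3,0,-0.52,0.13,0.63,0,-0.52,0.13,0.63,0,-0.52,-0.05,0.63,0,-0.55,-0.165,0.63,0,-0.56,-0.29,0.63,0,-0.53,-0.42,0.63,0,-0.47,-0.53,0.63,0,-0.385,-0.625,0.63,0,-0.315,-0.675,0.63,0,-0.27,-0.7,0.63,0,-0.23,-0.7,0.63,0,-0.2,-0.7,0.63,0,-0.2,-0.7,0.63,0]
}}

```text
time_s: 29.7
tool_pos: [0.453, 0.0278, 0.0584]
tool_rot: [3.14, 0.008, -0.136]
contact_force: [-11.4, -6.4, 6.2]
gripper_width: -0.0003
gripper_force: 8.4
```

>>> {"op": "send_rows", "data": {
  "steps": [0.03,0,0,0,0.03,0,0,0]
}}

```text
time_s: 29.95
tool_pos: [0.4537, 0.0278, 0.0581]
tool_rot: [3.14, 0.013, -0.136]
contact_force: [-18.0, -3.8, 8.2]
gripper_width: -0.0002
gripper_force: 11.2
```

At the stop. I release, rise clear and move off to the near side so the cameras can see.

>>> {"op": "send_rows", "data": {
  "steps": [-0.1,0,0,0,-0.2,0,0,0,-0.2,0,-0.3,0,-0.2,0,-0.7,0,-0.4,0.5,-1,0,-0.6,1,-1,0,-0.6,1,-1,0]
}}

```text
time_s: 30.82
tool_pos: [0.3854, -0.0653, 0.1593]
tool_rot: [3.141, -0.002, -0.142]
contact_force: [0.2, 0.1, 0.2]
gripper_width: 0.0002
gripper_force: 0.0
```

>>> {"op": "send_rows", "data": {
  "steps": [0,0.5,0,0,-0.1,1,0,0,-0.1,1,0,0,-0.1,1,0,0]
}}

```text
time_s: 31.32
tool_pos: [0.3629, -0.1603, 0.1584]
tool_rot: [-3.141, -0.0, -0.137]
contact_force: [0.4, -0.1, -0.3]
gripper_width: 0.0003
gripper_force: 0.0
```

```bash
python3 -c "
from h import *
me();look('top','h.png');look('scene')"
```

```text
31.325 fixture xy mm [-154.8 -228.2] z 0.15835304470783523 -0.13736340320580198 F [ 0.41851122 -0.13869715 -0.29907898]
top far_left 0.58 [  3. -59.] deg 177.0
top near_right 0.68 [-7. 58.] deg 173.0
top near_left 0.49 [ -6. -57.] deg 186.0
top far_right 0.5 [-1. 49.] deg 178.0
scene far_left 0.76 [ -8. -56.] deg 188.0
scene near_right 0.77 [ 2. 61.] deg 182.0
scene near_left 0.61 [ -7. -53.] deg 188.0
scene far_right 0.47 [-5. 62.] deg 175.0
```

View pics/h.png

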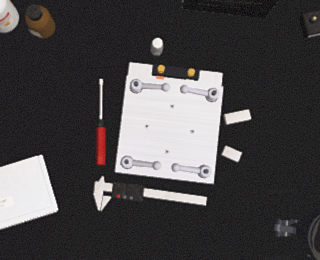

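The crop shows all four levers pointing inwards: far ones at about (150,87) and (200,93), near ones at about (140,163) and (190,169). The bystanders look undisturbed.

```bash
python3 -c "
from rig import manip
print(manip.finish_job())"
```

```text
the job is handed in; nothing more can be done
None
```

I handed the job in at about 31 s: all four lever nuts were swung half-way and then home in crisscross order, the last pictures show every lever pointing inwards with the things around the fixture undisturbed, and no verdict came back.

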